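# Shoot the roller-door bolt with its spring catch held down

## Task

Lock the roller-door section: with one fingertip hold the red spring catch bar down, and while it is held push the bolt's black lug with the other fingertip until the bolt is fully home in the grey guide channel, then let go so that the catch springs back up behind it. Only push and press: do not pick anything up, and leave the loose things on the bench and on the door section where they are.

Things in the scene. Friction and masses are not known exactly. Their poses are not given: they have to be found in the camera images.
- door_section: Bottom section of a roller door, fixed to the bench: silver slat 220 (x) x 300 (y) x 22 mm, grey guide channel 70 mm high across its +y end. Origin: underside, mid-width, on the bench. +y: the way the bolt slides to lock; z up. Red catch bar along y at x = -28 mm, bolt along y at x = +28. Over the bolt only the lug and two staples (50 mm high, at y = -105, +100) rise above 43 mm.
- bolt (a joint): Slide of the bolt along the section's +y (m): 0 drawn back, 0.060 stop, fully home. Starts at 0 to 0.012. With the catch up it is stopped at 0.014, its first of three side ribs (15 mm apart) against the catch's tooth; a catch let up on the way stops it again. From 0.054 the last rib has passed and the catch can rise behind it. Friction about 2.5 N, no spring.
- catch (a joint): Downward travel of the spring catch (m): 0 up, 0.012 on its lower stop. Its tooth is clear of the bolt's ribs from 0.006 down; about 0.009 is a good depth. It takes 3.2 N to start and 8 N at the bottom; it springs up when let go.
- push_face (a point): Centre of the face to push, on the -y side (yellow) of the black lug standing on the bolt: 36 (x) x 12 (y) mm, from 40 to 76 mm above the bench. It moves with the bolt: at bolt = 0 it is at (28, -35, 60) mm in the section's frame, fully home at (28, 25, 60).
- catch_top (a point): Centre of the flat top of the red catch bar, 28 (x) x 120 (y) mm: at (-28, -15, 60) mm in the section's frame when up, so the bar runs from y = -75 to +45. It only sinks straight down; a fingertip can glide along it beside the lug for the whole travel.
- padlock: Brass padlock lying on the slat beyond the bolt (x about +80 mm), 40 x 80 x 22 mm, loose; leave alone.
- stud: Steel stud with round head standing on the slat outside the catch bar (x about -80 mm), diameter 28, 36 mm high, loose; leave alone.
- spanner: Loose spanner on the bench; leave alone.
- hammer: Loose hammer on the bench; leave alone.
- grease_jar: Blue jar, diameter 64, 75 mm high, loose; leave alone.
- mug: White mug, 90 mm high, loose; leave alone.
- spray_can: Green can, diameter 60, 170 mm high, loose; leave alone.
- vent_cap: Bright steel grill vent cap, diameter 100, 64 mm high, loose; leave alone.

How it is judged:
On the way, in this order (a step that is already met when the one before it is completed fails the run):
1. a fingertip holds the catch down before the bolt passes it (value of joint catch above 0.006 m and contact force between the fingers and catch above 0.5 N and value of joint bolt below 0.018 m), for 0.05 s.
2. the bolt is pushed across by a finger while a finger holds the catch down (value of joint catch above 0.005 m and contact force between the fingers and catch above 0.5 N and contact force between the fingers and bolt above 0.2 N and value of joint bolt between 0.025 and 0.05 m), for 0.04 s.
At the end, for the whole second after the job is handed in: The bolt is home (beyond 54 of its 60 mm, locked behind the tooth) and still, the catch is up within 2 mm, and every loose thing is within 25 mm of where it stood (value of joint bolt above 0.054 m and value of joint catch below 0.002 m and velocity of joint bolt between -0.01 and 0.01 m/s and distance of each of padlock, stud, spanner, hammer, grease_jar, mug, spray_can, vent_cap from where it was at the start of the episode below 0.025 m); the robot touches nothing.
It fails at once if a loose thing is lifted, carried or knocked away (moved more than 25 mm) (distance of any of padlock, stud, spanner, hammer, grease_jar, mug, spray_can, vent_cap from where it was at the start of the episode above 0.025 m).
It also fails if it takes over 32 s, if anything falls off the work surface, if the arm or the gripper's body presses on something with over 40 N, if the wrist force passes 120 N, or if a joint passes its speed limit or range.

## Robot

A 6-joint arm with a two-finger parallel gripper is mounted at the origin on the work surface. World frame = base frame: x ahead of the robot, y to its left, z up, the work surface at z = 0. Lengths are in m, angles in rad, forces in N, time in s.
With the tool pointing down it reaches from about 0.3 to 0.775 m from the base axis. Payload 14.6 kg.
Tool frame: the origin (TCP) lies on the centre line of the jaws, within the pads' length; the fingertips stand 19 mm ahead of it and the grasp point (between the pads) is the TCP; z points along the fingers, y is the line along which they close (so a half turn about z gives the same grasp; the last joint's range is limited). The gripper opens to 94 mm and grips with 3 to 60 N. Pads are 16 mm wide; open, the fingers measure 119 mm over their backs; the gripper's body (75 mm by 177 mm) begins 78 mm behind the grasp point.
Start: joints at [1.241, 0.3, 1.521, -0, 1.321, -0.067], TCP at [0.143, 0.531, 0.224] pointing down, gripper open.
Joint ranges: [-3.03, 3.03], [-0.79, 2.21], [0.23, 2.52], [-1.04, 4.18], [0, 3.07], [-2.55, 2.55]. Speed limits (rad/s): [2.22, 2.22, 2.57, 3.14, 3.14, 3.14].

## Interface

Orientations are given as [roll, pitch, yaw] about the fixed x, y, z axes, in that order (R = Rz(yaw) Ry(pitch) Rx(roll)).
In Python, from cell import env gives the robot as it stands.
- The arm moves only by the tool servo_tool, never from a script. Its argument "deltas" is text: rows parted by semicolons, each of 4 numbers parted by spaces: the shift along the tool's x, y, z normalised to -1 to 1, where 1 is 0.3 m, then the turn about the tool's z normalised to -1 to 1, where 1 is 45 degrees. A call has 1 to 20 rows; each row is the pose to reach, as a shift and turn from the pose commanded when the call began, along the tool's axes at that moment; what a row does not reach only later rows make up. A row lasts 1/8 s, in which the tool goes at most 62.5 mm and 10.7 degrees, less where a joint would pass 70% of its speed; a pose out of reach is approached as far as the arm can. A call with a number of a shift or a turn outside -1 to 1 is refused whole. A call with a gripper value outside its range is refused whole. "claw" is the finger opening in mm, from 0 to 94, set as the call begins (left out, the last holds). The fingers move at their own pace and stop on an object; "squeeze" is the grip in N (left out, the last holds). Time passes only in rows, so rows that repeat a pose let the fingers close. It gives the time, the measured TCP pose, the force, the opening and the grip force at its end, in the units of the state.
- env.get_obs(): the state, without advancing time (a new reading comes with each control period).
- env.snapshot(name): name is "scene" or "side" or "wrist"; returns (picture, depth): 480x640x3 uint8, blue, green, red; 480x640 float32, m along the optical axis (not along the pixel's ray), 0 where there is no reading.
- env.get_calibration(name): a dict with "mtx" (3x3 intrinsics, pixels), "extrinsics" (4x4, takes a point from world to camera coordinates). Camera axes: x right, y up, looking along -z (the intrinsics and any distortion apply to the point x, -y, -z); pixel columns grow to the right and rows downward; lengths in m; the calibration is good to about 2 mm. The wrist camera is an equidistant fisheye: a pixel r from the principal point sees the ray r / f radians off the axis. A picture is of the moment at which its call begins: read the wrist's pose just before it. get_calibration takes no time and is no camera call; for the wrist camera it gives the pose at the moment of the call.
- env.job_done(): hands the job in; it is judged then, once.
Trained networks look in the newest picture that a camera, given by its name, has taken for a name from the list of things; names that differ only in an ending like _2 or _b are one class to them, and where a whole thing is asked for, a point or a joint stands for the part that bears it (a point fixed in the world has none). Each returns a list of dicts, best first, with "conf" (0 to 1); they miss things now and then, are a little off and sometimes report something else, mostly with a low value. They report only what shows in the picture. A call takes as long as a camera call.
- env.search_frame(camera, target): "pixel" ([column, row] in pixels, amid what is visible of it).
- env.mark_of(camera, target): "pixel" ([column, row] in pixels: a listed point, or the origin of a listed thing).
The state is a dict: "time": time; "joint_positions": joint angles; "joint_vel": joint speeds; "joint_torque": joint torques, N m; "eef_pos": TCP position; "tcp_rot": TCP orientation; "wrist_force": force on the tool from outside, world axes, zero at the start; "wrist_torque": the same for the moment, N m; "grip_width": finger opening in m; "grip_force": force on a finger pad.
Only numpy, scipy, OpenCV 4.12 (cv2) and the standard library are available. Lean on these libraries where they do the work, as an engineer would, in place of code of your own. Each camera call takes 0.05 s, during which the arm holds its last target. There are 200 camera calls.

## Working session

There is one attempt and no reset: what is moved stays moved. The work goes in short steps, Python scripts to look and compute and a tool call to move; the robot and the scene stay as the last step left them, time stands still between calls to the robot, and variables do not carry over. Pictures are saved under pics/ and viewed, at most 10 in all, crops included, and the job is handed in when it is done.

Besides the shell and the picture viewer there is one more tool, called after "Call:" by a JSON object that holds its "api" and its "payload", one argument or row to a line. servo_tool: Moves the arm, as the interface text tells. Its arguments: {"type":"object","properties":{"deltas":{"type":"string"},"claw":{"type":"number"},"squeeze":{"type":"number"}},"required":["deltas"]}

```bash
mkdir -p pics
cat > h.py <<'E'
import numpy as np, cv2
from cell import env
def ray(cam,px,C=None):
    C=C or env.get_calibration(cam); K=np.array(C["mtx"]);E=np.array(C["extrinsics"])
    u=(px[0]-K[0,2])/K[0,0]; v=(px[1]-K[1,2])/K[1,1]
    if cam=="wrist":
        r=np.hypot(u,v)+1e-12; d=np.array([u/r*np.sin(r),-v/r*np.sin(r),-np.cos(r)])
    else: d=np.array([u,-v,-1.])
    R=E[:3,:3]; o=-R.T@E[:3,3]; return o,R.T@d
def at_z(cam,px,z,C=None):
    o,d=ray(cam,px,C); return o+d*(z-o[2])/d[2]
def at_d(cam,px,dep,C=None):
    o,d=ray(cam,px,C); return o+d*dep/( -1*(-1) if cam!="wrist" else 1)
E
python3 - <<'E'
from h import *
for c in ["scene","side","wrist"]:
    C=env.get_calibration(c); im,dp=env.snapshot(c); cv2.imwrite(f"pics/{c}0.png",im); np.save(f"{c}0.npy",dp)
    print(c,[k for k in C])
    for t,z in [("door_section",0),("push_face",.06),("catch_top",.06),("stud",None),("padlock",None)]:
        for r in env.mark_of(c,t)[:2]:
            p=r["pixel"]; print(t,np.round(p,1),round(r["conf"],2), np.round(at_z(c,p,z if z is not None else .022,C),4))
o=env.get_obs(); print(o["time"],o["eef_pos"],o["tcp_rot"],o["grip_width"],o["wrist_force"])
E
```

```text
scene ['mtx', 'extrinsics']
door_section [336.1 270. ] 0.9 [0.5399 0.0225 0.    ]
push_face [335.6 266. ] 0.76 [ 0.5696 -0.0161  0.06  ]
catch_top [318.1 252.4] 0.75 [ 0.5119 -0.0069  0.06  ]
catch_top [337.2 299.1] 0.68 [ 0.6327 -0.0888  0.06  ]
stud [312.2 245.1] 0.46 [0.457  0.0347 0.022 ]
padlock [337.8 299.3] 0.58 [ 0.6124 -0.0615  0.022 ]
side ['mtx', 'extrinsics']
door_section [337.2 244.2] 0.61 [0.5471 0.0296 0.    ]
door_section [328.3 240.1] 0.48 [0.5209 0.0468 0.    ]
push_face [349. 243.] 0.81 [ 0.5761 -0.015   0.06  ]
catch_top [326.5 240. ] 0.66 [ 0.5115 -0.0012  0.06  ]
stud [309.4 238.2] 0.47 [0.4628 0.0387 0.022 ]
stud [273.3 153.8] 0.16 [0.3496 0.4258 0.022 ]
padlock [363.1 265.1] 0.63 [ 0.6146 -0.0682  0.022 ]
wrist ['mtx', 'extrinsics']
0.9 [0.14287785 0.53109764 0.2244472 ] [-3.14158007e+00  5.48979335e-06  2.87880024e+00] 0.09384269407425577 [-0.68281888 -0.25409673  0.35590515]
```

View pics/scene0.png

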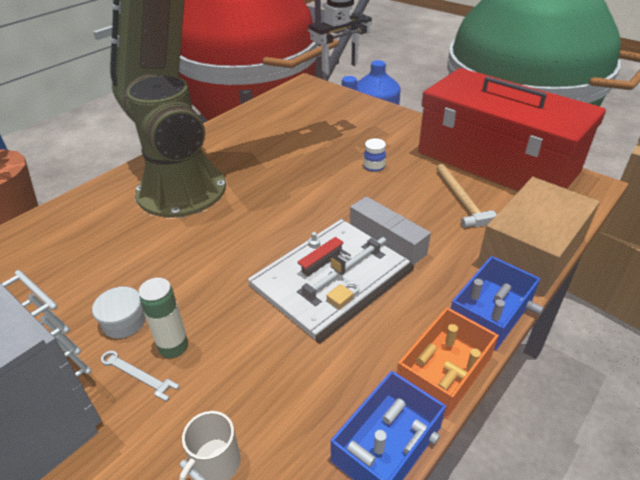

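View pics/wrist0.png

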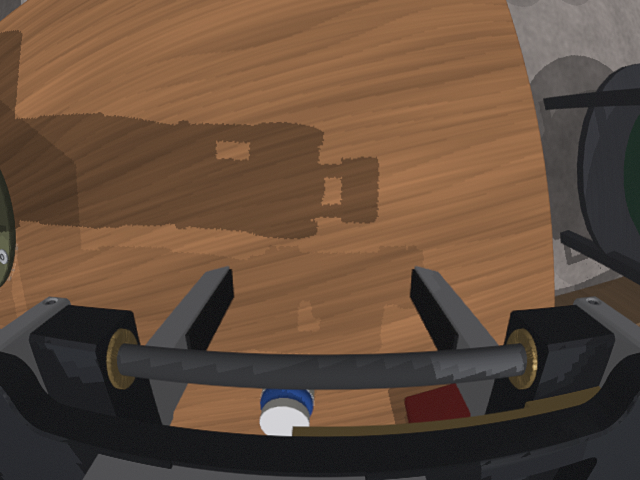

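Scene: the door section is centred near pixel (330,275), with the grey channel at (390,230). The red bar is at (320,255), the lug at (338,263), the stud at (314,240) and the padlock at (341,295). The wrist camera does not see the section yet. Next I'll get the section's pose from depth.

Run:
```python
from h import *
for c in ["scene","side"]:
    im=cv2.imread(f"pics/{c}0.png"); dp=np.load(f"{c}0.npy"); hsv=cv2.cvtColor(im,cv2.COLOR_BGR2HSV)
    C=env.get_calibration(c)
    v,u=np.mgrid[0:480,0:640]
    K=np.array(C["mtx"]);E=np.array(C["extrinsics"])
    P=np.stack([(u-K[0,2])/K[0,0]*dp,-(v-K[1,2])/K[1,1]*dp,-dp],-1)
    W=(P-E[:3,3])@E[:3,:3]
    box=(W[...,0]>.35)&(W[...,0]<.75)&(abs(W[...,1])<.25)&(dp>0)
    red=box&((hsv[...,0]<8)|(hsv[...,0]>172))&(hsv[...,1]>140)&(W[...,2]>.03)
    q=W[red]; ztop=np.percentile(q[:,2],90); top=q[q[:,2]>ztop-.006][:,:2].astype(np.float32)
    print(c,"red",len(q),len(top),"ztop",ztop, cv2.minAreaRect(top))
    ch=box&(W[...,2]>.062)&(W[...,2]<.08)&(hsv[...,1]<60)
    n,l,s,_=cv2.connectedComponentsWithStats(ch.astype(np.uint8)); k=1+np.argmax(s[1:,4]); 
    print("channel",s[k,4],cv2.minAreaRect(W[l==k][:,:2].astype(np.float32)))
    sl=box&(abs(W[...,2]-.022)<.005); n,l,s,_=cv2.connectedComponentsWithStats(sl.astype(np.uint8));k=1+np.argmax(s[1:,4])
    print("slat",s[k,4],cv2.minAreaRect(W[l==k][:,:2].astype(np.float32)))
```

```text
scene red 397 393 ztop 0.06137599774471132 ((0.5132899880409241, -0.0005361177027225494), (0.117841437458992, 0.02782648429274559), 85.3800277709961)
channel 1526 ((0.5715267062187195, 0.1784132719039917), (0.06489770114421844, 0.20267581939697266), 84.70375061035156)
slat 7123 ((0.54779052734375, 0.02543431520462036), (0.3619470000267029, 0.23383565247058868), 84.58572387695312)
side red 260 211 ztop 0.06367530916890021 ((0.5116870999336243, -0.0014754347503185272), (0.11657541990280151, 0.023576045408844948), 83.65882110595703)
channel 939 ((0.5695561170578003, 0.18058636784553528), (0.06756037473678589, 0.19723397493362427), 85.28498840332031)
slat 4768 ((0.5455652475357056, 0.011446982622146606), (0.3310353755950928, 0.23163236677646637), 84.22370147705078)
```

Call:
{"api": "servo_tool", "payload": {
  "deltas": "-0.15 -0.13 0 0.15; -0.3 -0.26 0 0.3; -0.45 -0.38 0 0.45; -0.6 -0.5 0 0.6; -0.75 -0.63 0 0.75; -0.9 -0.76 0 0.889; -0.9 -0.76 0 0.889; -0.9 -0.76 0 0.889",
  "claw": 43.5
}}

```text
time: 1.9
eef_pos: [0.3443, 0.241, 0.2245]
tcp_rot: [3.141, -0.0, 2.181]
wrist_force: [-0.2, 0.5, -0.2]
grip_width: 0.0434
grip_force: 0.0
```

Call:
{"api": "servo_tool", "payload": {
  "deltas": "-0.17 0 0 0.15; -0.33 0 0 0.3; -0.5 0 0 0.45; -0.67 0 0 0.6; -0.83 0 0 0.75; -1 0 0 0.892; -1 0 0 0.892; -1 0 0 0.892"
}}

```text
time: 2.9
eef_pos: [0.5159, -0.0036, 0.2242]
tcp_rot: [-3.141, -0.0, 1.483]
wrist_force: [0.6, -0.4, -0.2]
grip_width: 0.0434
grip_force: 0.0
```

Run:
```python
from h import *
C=env.get_calibration("wrist"); im,dp=env.snapshot("wrist"); cv2.imwrite("pics/w1.png",im); np.save("w1.npy",dp)
for t,z in [("push_face",.06),("catch_top",.06),("door_section",0)]:
    for r in env.mark_of("wrist",t)[:2]:
        p=r["pixel"]; print(t,np.round(p,1),round(r["conf"],2),np.round(at_z("wrist",p,z,C),4))
hsv=cv2.cvtColor(im,cv2.COLOR_BGR2HSV)
red=(((hsv[...,0]<8)|(hsv[...,0]>172))&(hsv[...,1]>140)).astype(np.uint8)
n,l,s,ce=cv2.connectedComponentsWithStats(red)
for k in range(1,n):
    if s[k,4]>200:
        pts=np.argwhere(l==k)[:,::-1]
        W=np.array([at_z("wrist",p,.06,C)[:2] for p in pts],np.float32); print(s[k],cv2.minAreaRect(W))
o=env.get_obs(); print(o["time"],o["eef_pos"],o["tcp_rot"],o["grip_width"],o["wrist_force"])
```

```text
push_face [377.  227.8] 0.8 [ 0.5652 -0.0134  0.06  ]
catch_top [317.1 216.9] 0.81 [0.5121 0.0013 0.06  ]
door_section [343.5 190.2] 0.73 [0.5402 0.0147 0.    ]
[ 302  151   32  128 3832] ((0.5119087100028992, 0.0014313682913780212), (0.11726275086402893, 0.026991847902536392), 84.31185150146484)
3.1 [ 0.51591402 -0.0039499   0.22469273] [ 3.14123264e+00 -7.89806820e-05  1.48227635e+00] 0.043011079857428 [-0.65961137  0.59303074  0.33032072]
```

View pics/w1.png

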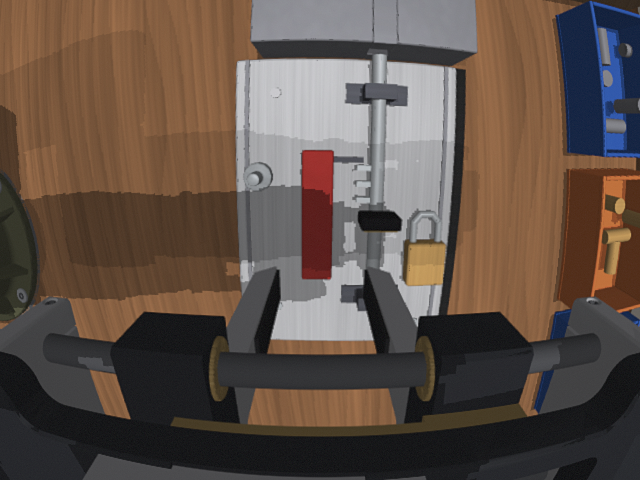

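The wrist view confirms the layout: red bar at (317,215), lug at (380,220) with the bolt about 10 mm in, stud at (257,175) and padlock at (425,260). I'm moving to hover behind the lug.

Call:
{"api": "servo_tool", "payload": {
  "deltas": "-0.05 0.04 0 0; -0.103 0.078 0 0; -0.103 0.078 0.12 0; -0.103 0.078 0.24 0; -0.103 0.078 0.34 0; -0.103 0.078 0.41 0; -0.103 0.078 0.445 0; -0.103 0.078 0.445 0; -0.103 0.078 0.445 0"
}}

```text
time: 4.22
eef_pos: [0.5372, -0.0383, 0.0918]
tcp_rot: [3.14, 0.0, 1.48]
wrist_force: [0.3, -0.9, 0.2]
grip_width: 0.0435
grip_force: 0.0
```

Run:
```python
from h import *
C=env.get_calibration("wrist"); im,dp=env.snapshot("wrist"); cv2.imwrite("pics/w2.png",im)
for t,z in [("push_face",.06),("catch_top",.06)]:
    for r in env.mark_of("wrist",t)[:1]:
        p=r["pixel"]; print(t,np.round(p,1),round(r["conf"],2),np.round(at_z("wrist",p,z,C),4))
o=env.get_obs(); print(o["time"],o["eef_pos"],o["tcp_rot"],o["grip_width"],o["wrist_force"])
```

```text
push_face [370.1 226.1] 0.66 [ 0.5654 -0.0131  0.06  ]
catch_top [265.1 208.1] 0.88 [0.5107 0.0018 0.06  ]
4.375 [ 0.53704436 -0.03812382  0.09166335] [3.14037934e+00 6.58991771e-05 1.48002393e+00] 0.04368984683938795 [ 0.38425341 -0.20315033  0.36104186]
```

View pics/w2.png

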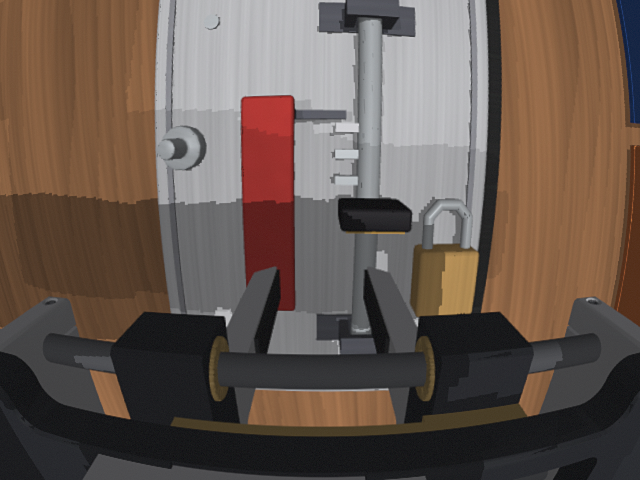

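The left finger is over the red bar, and the right finger is behind the yellow lug face at (370,230). Pressing down now.

Call:
{"api": "servo_tool", "payload": {
  "deltas": "0 0 0.03 0; 0 0 0.05 0; 0 0 0.07 0; 0 0 0.07 0; 0 0 0.07 0; 0 0 0.07 0"
}}

```text
time: 5.12
eef_pos: [0.5368, -0.0381, 0.0701]
tcp_rot: [3.141, 0.0, 1.48]
wrist_force: [-1.4, -0.3, 7.5]
grip_width: 0.0437
grip_force: 3.4
```

Call:
{"api": "servo_tool", "payload": {
  "deltas": "0.02 0 0 0; 0.04 0 0 0; 0.06 0 0 0; 0.08 0 0 0; 0.1 0 0 0; 0.12 0 0 0; 0.14 0 0 0; 0.16 0 0 0; 0.18 0 0 0; 0.2 0 0 0; 0.21 0 0 0; 0.215 0 0 0; 0.215 0 0 0; 0.215 0 0 0"
}}

```text
time: 6.88
eef_pos: [0.5432, 0.0254, 0.0703]
tcp_rot: [3.14, 0.001, 1.48]
wrist_force: [1.7, -6.5, 6.2]
grip_width: 0.0433
grip_force: 4.0
```

Run:
```python
from h import *
C=env.get_calibration("wrist"); im,dp=env.snapshot("wrist"); cv2.imwrite("pics/w3.png",im)
o=env.get_obs(); print(o["time"],o["eef_pos"],o["tcp_rot"],o["grip_width"],o["wrist_force"])
```

```text
6.925 [0.54314358 0.02542809 0.07032462] [3.13991697e+00 1.11895721e-03 1.48006143e+00] 0.04368335995051612 [ 1.65227559 -6.70955646  5.92759882]
```

View pics/w3.png

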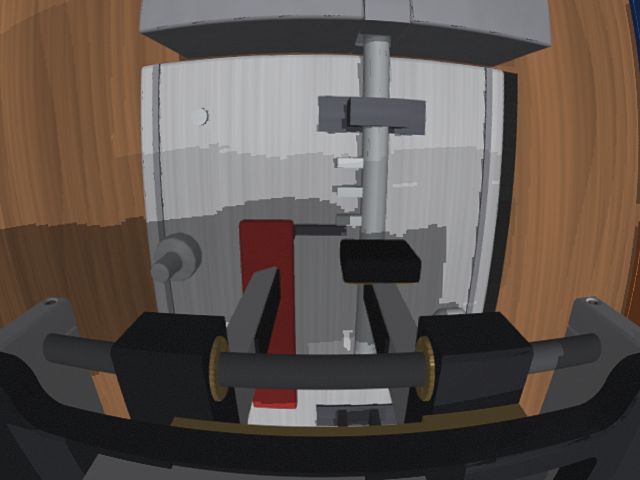

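The last rib (350,220) is about level with the tooth (320,230), so the bolt still needs a few mm.

Call:
{"api": "servo_tool", "payload": {
  "deltas": "0.005 0 0 0; 0.01 0 0 0; 0.013 0 0 0; 0.013 0 0 0; 0.013 0 0 0"
}}

```text
time: 7.55
eef_pos: [0.5434, 0.0285, 0.0703]
tcp_rot: [3.14, 0.002, 1.48]
wrist_force: [0.3, -13.8, 7.4]
grip_width: 0.0435
grip_force: 7.5
```

Call:
{"api": "servo_tool", "payload": {
  "deltas": "0.004 0 0 0; 0.007 0 0 0; 0.007 0 0 0; 0.007 0 0 0"
}}

```text
time: 8.05
eef_pos: [0.5435, 0.0288, 0.0704]
tcp_rot: [3.14, 0.005, 1.479]
wrist_force: [-2.6, -26.2, 10.1]
grip_width: 0.0433
grip_force: 14.3
```

The bolt is at its stop, so I'll ease back and then lift.

Call:
{"api": "servo_tool", "payload": {
  "deltas": "-0.01 0 0 0; -0.02 0 0 0; -0.025 0 -0.02 0; -0.025 0 -0.06 0; -0.025 0 -0.12 0; -0.025 0 -0.2 0; -0.025 0 -0.3 0; -0.025 0 -0.3 0; -0.025 0 -0.3 0; -0.025 0 -0.3 0"
}}

```text
time: 9.3
eef_pos: [0.542, 0.0247, 0.1591]
tcp_rot: [-3.14, 0.0, 1.48]
wrist_force: [0.3, 0.2, -0.6]
grip_width: 0.0437
grip_force: 0.0
```

Run:
```python
from h import *
C=env.get_calibration("wrist"); im,dp=env.snapshot("wrist"); cv2.imwrite("pics/w4.png",im)
for t,z in [("push_face",.06),("catch_top",.06)]:
    for r in env.mark_of("wrist",t)[:1]:
        p=r["pixel"]; print(t,np.round(p,1),round(r["conf"],2),np.round(at_z("wrist",p,z,C),4))
o=env.get_obs(); print(o["time"],o["eef_pos"],o["wrist_force"])
```

```text
push_face [359.7 225.6] 0.96 [0.5701 0.0342 0.06  ]
catch_top [281.1 277. ] 0.93 [ 5.089e-01 -1.000e-04  6.000e-02]
9.45 [0.5421989  0.02471941 0.15939439] [ 0.08914673  0.01078891 -0.20239403]
```

View pics/w4.png

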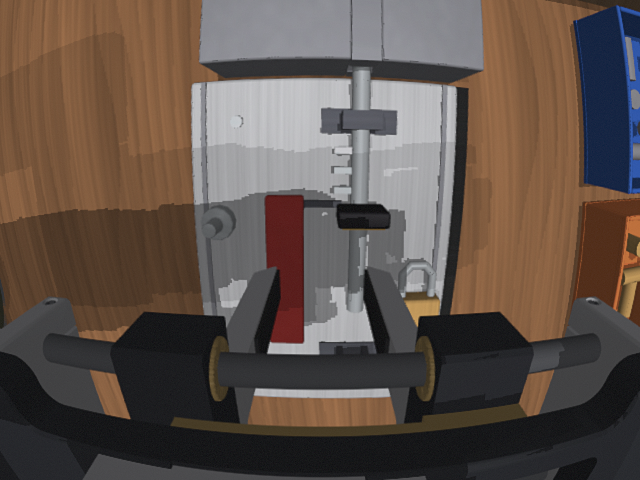

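All three ribs (340,150–190) are past the tooth (320,203). I'll check the catch height by depth, and hand in if it is up.

Run:
```python
from h import *
ok=[]
for c,ref in [("scene",.0614),("side",.0637)]:
    im,dp=env.snapshot(c); hsv=cv2.cvtColor(im,cv2.COLOR_BGR2HSV); C=env.get_calibration(c)
    v,u=np.mgrid[0:480,0:640]; K=np.array(C["mtx"]);E=np.array(C["extrinsics"])
    W=(np.stack([(u-K[0,2])/K[0,0]*dp,-(v-K[1,2])/K[1,1]*dp,-dp],-1)-E[:3,3])@E[:3,:3]
    red=(W[...,0]>.45)&(W[...,0]<.58)&(abs(W[...,1])<.1)&(dp>0)&((hsv[...,0]<8)|(hsv[...,0]>172))&(hsv[...,1]>140)&(W[...,2]>.03)&(W[...,2]<.09)
    z=np.percentile(W[red][:,2],90); print(c,red.sum(),z); ok.append(z>ref-.003)
print(ok)
if all(ok): print(env.job_done())
```

```text
scene 32 0.06151819460283362
side 255 0.06317845455737248
[np.True_, np.True_]
the job is handed in; nothing more can be done
None
```

The job is handed in: the bolt was pushed to its stop (about 58–60 mm by my measurements) with the catch held down, the catch measured back up at its starting height, and the gripper was lifted clear; no verdict came back.

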